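# Close up the plate reader and start it

### The job

The plate reader on the lab bench stands open. With the fingertips, push its plate tray fully in and push its top cover fully down, in either order; only when both are shut, press the green start button all the way down, then let go and move clear. Do not press the red stop button, and do not move or pick up the bottles, the vial or the tube rack.

Things in the scene. Friction and masses are not known exactly. Their poses are not given: they have to be found in the camera images.
- reader: White plate reader with a blue band, fixed to the bench: 320 mm deep, 280 mm wide, 130 mm high. Origin on the bench under the middle of its front face; its x axis points level from front to rear, y to its left, z up. It stands turned by up to about 0.3 rad about z.
- tray_front (a point): Middle of the outer face of the tray's blue front panel (panel 14 mm thick, 150 mm wide, 44 mm high, this point 96 mm above the bench, the panel's top edge 118 mm). The tray carries a well plate, fixed in it, and sticks out of the reader's front; pushing the panel along the reader's +x drives it in. When it is home this point lies 14 mm in front of the reader's front face. Axes as the reader's.
- tray (a joint): How far the tray is out, in m: 0 is fully in (a firm stop), 0.11 fully out. It slides with about 2 N of friction and stays where it is left.
- cover_edge (a point): Middle of the top of the free (front) edge of the blue top cover, a flat plate 120 mm front to rear, 200 mm wide, 12 mm thick. When the cover is shut this point lies 75 mm behind the reader's front face, 145 mm above the bench. Turns with the cover.
- cover_hinge (a point): Middle of the cover's hinge line (along the reader's y), at the rear of the cover, 195 mm behind the reader's front face, 133 mm above the bench, level with the cover's underside when shut. Axes as the reader's.
- cover (a joint): Opening angle of the cover, rad: 0 is shut, flat on the reader (a firm stop), grows as the free edge swings up and to the rear, at most 1.2. A stiff hinge: it stays where it is left, and 1 to 5 N down near the free edge closes it.
- start_top (a point): Middle of the top of the green start button (26 mm across) on the reader's top, between front face and cover: 36 mm behind the front face, 55 mm to the reader's right (-y). Pressed straight down.
- start (a joint): Travel of the green start button, m: 0 up, 0.006 fully down; springs back; fully down takes 4 N.
- stop_top (a point): Middle of the top of the red stop button, the same size, 55 mm to the reader's left (+y). To be left alone.
- stop (a joint): Travel of the red stop button, m: 0 up, 0.006 fully down.
- wash_bottle: Loose whitish wash bottle with a bent spout, 66 mm across, 190 mm high with the spout. Origin at the centre of its underside, z up. Stands beside the reader; leave alone.
- tube_rack: Loose blue block full of small tubes, 75 x 110 mm, 56 mm high. Origin at the centre of its underside, z up. Stands beside the reader; leave alone.
- amber_bottle: Loose amber glass bottle, 56 mm across, 115 mm high. Origin at the centre of its underside, z up. Stands beside the reader; leave alone.
- vial: Loose glass vial with a red cap, 28 mm across, 50 mm high. Origin at the centre of its underside, z up. Stands in front of the reader beside the tray; leave alone.

How it is judged (in metres and radians):
On the way, in this order (a step that is already met when the one before it is completed fails the run):
1. the tray is fully in and the cover is shut (value of joint tray below 0.004 m and value of joint cover below 0.04 rad), for 0.2 s.
2. the green start button is pressed down (all of step 1 and value of joint start above 0.0042 m), for 0.04 s.
At the end, for the whole second after the job is handed in: Tray in to within 4 mm, cover shut to within 0.04 rad, both buttons up again, all bystanders upright and within 20 mm of where they stood (all of step 1 and value of joint each of start, stop below 0.0015 m and distance of each of wash_bottle, tube_rack, amber_bottle, vial from where it was at the start of the episode below 0.02 m and angle between each of wash_bottle, tube_rack, amber_bottle, vial's own z axis and vertical below 0.2 rad); the robot touches nothing.
It fails at once if the start button is pressed while the tray or the cover is open (value of joint start above 0.003 m and (value of joint tray above 0.006 m or value of joint cover above 0.06 rad)).
It fails at once if the red stop button is pressed (value of joint stop above 0.003 m).
It fails at once if a bottle, the vial or the rack is moved, lifted or tipped (distance of any of wash_bottle, tube_rack, amber_bottle, vial from where it was at the start of the episode above 0.02 m or angle between any of wash_bottle, tube_rack, amber_bottle, vial's own z axis and vertical above 0.3 rad).
It also fails if it takes over 48 s, if anything falls off the work surface, if the arm or the gripper's body presses on something with over 40 N, if the wrist force passes 120 N, or if a joint passes its speed limit or range.

### The arm

A 6-joint arm with a two-finger parallel gripper is mounted at the origin on the work surface. World frame = base frame: x ahead of the robot, y to its left, z up, the work surface at z = 0. Lengths are in mm, angles in rad, forces in N, time in s.
With the tool pointing down it reaches from about 350 to 775 mm from the base axis. Payload 7.3 kg.
Tool frame: the origin (TCP) lies midway between the tips of the shut fingers; the grasp point (between the pads) lies 19 mm behind it (grasp_offset is the z of the grasp point in the tool frame, in mm); z points along the fingers, y is the direction in which the jaws open and shut (so a half turn about z gives the same grasp; the last joint's range is limited). The gripper opens to 92 mm and grips with 3 to 60 N. Pads are 19 mm wide; open, the fingers measure 130 mm over their backs; the gripper's body (75 mm by 190 mm) begins 47 mm behind the grasp point.
Start: joints at [-1.304, 0.342, 1.524, -0, 1.275, -0.146], TCP at [210.641, -480.911, 226.741] pointing down, gripper open.
Joint ranges: [-2.53, 2.53], [-0.77, 2.02], [0.04, 2.7], [-1, 4.14], [0.28, 2.66], [-3.11, 3.11]. Speed limits (rad/s): [2.57, 2.57, 3.14, 3.14, 3.14, 3.14].

### API

Orientations are given as [roll, pitch, yaw] about the fixed x, y, z axes, in that order (R = Rz(yaw) Ry(pitch) Rx(roll)).
In Python, from plant import get_obs, capture, camera_model, close_job, boxes_of, regions_of, place_of, grasp_offset gives the robot as it stands. The module is installed in compiled form; this text tells all that it offers.
- The arm moves only by the tool send_rows, never from a script. Its argument "targets" is a list that holds one entry, the list of rows, each a list of 7 numbers: the turn, a rotation vector about the tool's x, y, z in degrees, then the shift along the tool's x, y, z in mm, then the closure, from -1 (fully open) to 1 (shut). A call has 1 to 5 rows; each row is the pose to reach, as a shift and turn from the pose commanded when the call began, along the tool's axes at that moment; what a row does not reach only later rows make up. A row lasts 1/12 s, in which the tool goes at most 41.7 mm and 7.16 degrees, less where a joint would pass 70% of its speed; a pose out of reach is approached as far as the arm can. A call with a gripper value outside its range is refused whole. The fingers move at their own pace and stop on an object; the grip force is fixed at half the most. Time passes only in rows, so rows that repeat a pose let the fingers close. It gives the time, the measured TCP pose, the force and the opening at its end, in the units of the state.
- get_obs(): the state, without advancing time (a new reading comes with each control period).
- capture(name): name is "side" or "top" or "wrist"; returns the picture (400x640x3 uint8, red, green, blue); there is no depth.
- camera_model(name): a dict with "K" (3x3 intrinsics, pixels), "k1" (the pictures are not rectified: a ray, as slopes to the right and down, at radius r is drawn at 1 + k1 r^2 times it, then the intrinsics apply), "world_to_cam" (4x4, takes a point from world to camera coordinates). Camera axes: x right, y up, looking along -z (the intrinsics and any distortion apply to the point x, -y, -z); pixel columns grow to the right and rows downward; lengths in mm; the calibration is good to about 2 mm. A picture is of the moment at which its call begins: read the wrist's pose just before it. camera_model takes no time and is no camera call; for the wrist camera it gives the pose at the moment of the call.
- close_job(): hands the job in, once; it reports no verdict.
Trained networks look in the newest picture that a camera, given by its name, has taken for a name from the list of things; names that differ only in an ending like _2 or _b are one class to them, and where a whole thing is asked for, a point or a joint stands for the part that bears it (a point fixed in the world has none). Each returns a list of dicts, best first, with "conf" (0 to 1); they miss things now and then, are a little off and sometimes report something else, mostly with a low value. They report only what shows in the picture. A call takes as long as a camera call.
- boxes_of(label, camera): "location" ([row, column] in pixels, amid what is visible of it).
- regions_of(label, camera): "region" (400x640 bool, what is visible of it) and "location" ([row, column] in pixels, amid what is visible of it).
- place_of(label, camera): "location" ([row, column] in pixels: a listed point, or the origin of a listed thing).
The state is a dict: "time": time; "joint_positions": joint angles; "dq": joint speeds; "tau": joint torques, N m; "tool_pos": TCP position; "tcp_rot": TCP orientation; "contact_force": force on the tool from outside, world axes, zero at the start; "moment": the same for the moment, N m; "grip_width": finger opening in mm.
Only numpy, scipy, OpenCV 4.12 (cv2) and the standard library are available. Lean on these libraries where they do the work, as an engineer would, in place of code of your own. Each camera call takes 0.05 s, during which the arm holds its last target.

## Working session

There is one attempt and no reset: what is moved stays moved. The work goes in short steps, Python scripts to look and compute and a tool call to move; the robot and the scene stay as the last step left them, time stands still between calls to the robot, and variables do not carry over. Pictures are saved under pics/ and viewed, and the job is handed in when it is done.

Besides the shell and the picture viewer there is one more tool, called after "Request:" as name(argument=value, ...) on one line, values as JSON. send_rows: Moves the arm, as the interface text tells. Its arguments: {"type":"object","properties":{"targets":{"type":"array","items":{"type":"array","items":{"type":"array","items":{"type":"number"}}}}},"required":["targets"]}

```bash
mkdir -p pics; cat > h.py <<'E'
import numpy as np,cv2
from plant import *
from scipy.optimize import least_squares
def snap(n,f):
    im=capture(n); cv2.imwrite('pics/'+f,cv2.cvtColor(im,cv2.COLOR_RGB2BGR)); return im
def proj(cm,P):
    P=np.atleast_2d(P); T=np.array(cm['world_to_cam']); c=P@T[:3,:3].T+T[:3,3]
    s=np.stack([c[:,0]/-c[:,2],-c[:,1]/-c[:,2]],1); r2=(s**2).sum(1,keepdims=True)
    s=s*(1+cm['k1']*r2); K=np.array(cm['K']); return np.stack([K[0,0]*s[:,0]+K[0,2],K[1,1]*s[:,1]+K[1,2]],1)
E
python3 - <<'E'
from h import *
o=get_obs(); print(o)
for n in ['side','top','wrist']:
    snap(n,n+'1.png')
    print(n,camera_model(n))
    for l in ['reader','tray_front','cover_edge','cover_hinge','start_top','stop_top','wash_bottle','tube_rack','amber_bottle','vial']:
        r=place_of(l,n); print(l,[(np.round(a['location'],1).tolist(),round(a['conf'],2)) for a in r[:2]])
print(get_obs()['time'],grasp_offset)
E
```

```text
{'time': 0.0, 'joint_positions': array([-1.30400216e+00,  3.42714919e-01,  1.52501718e+00,  2.21750040e-05,
        1.27534415e+00, -1.45998023e-01]), 'dq': array([ 2.27905016e-04, -1.01781870e-03, -9.21763724e-04,  4.54026239e-05,
        9.24787148e-05,  6.45396177e-04]), 'tau': array([ 8.46718194e-05, -4.31249428e+01, -2.44218224e+01,  7.16831814e-02,
        5.60270820e-02, -1.23723808e-04]), 'tool_pos': array([ 210.53727194, -480.51035642,  226.04893184]), 'tcp_rot': array([-3.14012792e+00, -2.36812931e-04,  4.12785544e-01]), 'contact_force': array([ 0.03521787, -0.72101178, -0.30091754]), 'moment': array([0.00677121, 0.00241314, 0.03299445]), 'grip_width': 91.41745388420173}
side {'K': array([[399.61864229,   0.        , 318.01893502],
       [  0.        , 399.61864229, 199.67541962],
       [  0.        ,   0.        ,   1.        ]]), 'k1': -0.07306350695240271, 'world_to_cam': array([[-7.22486194e-01, -6.91384332e-01, -1.18551133e-03,
         4.78431125e+02],
       [ 3.32922732e-01, -3.49401013e-01,  8.75831826e-01,
        -2.97772120e+02],
       [-6.05950621e-01,  6.32
[... 1456 characters left out ...]
0.45)]
wrist {'K': array([[278.41472071,   0.        , 316.34896936],
       [  0.        , 278.41472071, 199.55079456],
       [  0.        ,   0.        ,   1.        ]]), 'k1': -0.02966369415767909, 'world_to_cam': array([[ 4.00899088e-01, -9.16122017e-01, -6.09909288e-04,
        -5.26161444e+02],
       [ 8.76859781e-01,  3.83910400e-01, -2.89360897e-01,
         3.59834640e+01],
       [ 2.65324039e-01,  1.15469715e-01,  9.57219880e-01,
        -3.91801439e+02],
       [ 0.00000000e+00,  0.00000000e+00,  0.00000000e+00,
         1.00000000e+00]])}
reader []
tray_front []
cover_edge []
cover_hinge []
start_top []
stop_top []
wash_bottle []
tube_rack []
amber_bottle []
vial []
1.65 -18.8
```

View pics/side1.png

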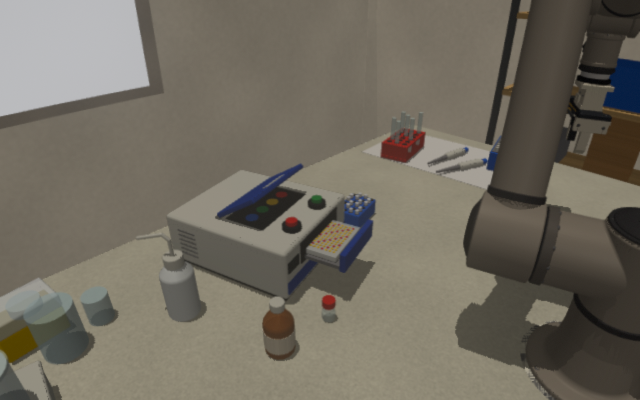

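View pics/top1.png

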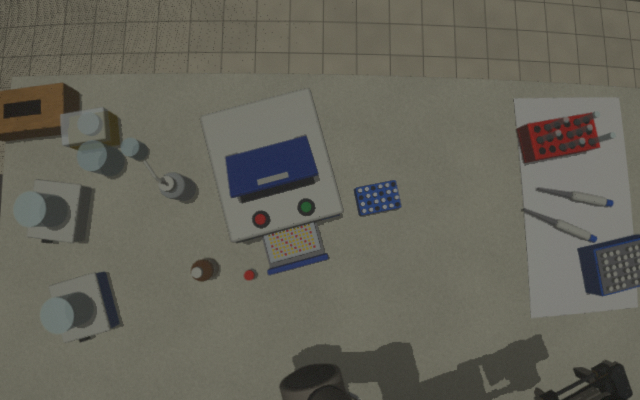

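```bash
cat > fit.py <<'E'
from h import *
cs,ct=camera_model('side'),camera_model('top')
S={'reader':(268.1,319),'tf':(245.4,358),'ce':(178.1,277.3),'ch':(198.7,244.7),'st':(197,315.2),'sp':(217.8,291.8)}
T={'reader':(229.7,289),'tf':(265.7,297.9),'ce':(184.4,272.9),'ch':(151,269),'st':(203.5,305.2),'sp':(219,261.9)}
def pts(p):
    x,y,a,d,c,h=p
    # cover: hinge (195,0,133); edge top local (-120,0,12) rotated by c upward
    ex=195-120*np.cos(c)+12*np.sin(c); ez=133+120*np.sin(c)+12*np.cos(c)
    L=dict(reader=(0,0,0),tf=(-14-d,0,96),ce=(ex,0,ez),ch=(195,0,133),st=(36,-55,h),sp=(36,55,h))
    R=np.array([[np.cos(a),-np.sin(a),0],[np.sin(a),np.cos(a),0],[0,0,1]])
    return {k:R@np.array(v)+[x,y,0] for k,v in L.items()}
def res(p):
    P=pts(p);out=[]
    for cm,D in((cs,S),(ct,T)):
        for k,v in D.items():
            out+=list((proj(cm,P[k])[0]-np.array(v)[::-1]))
    return out+[(p[5]-137)/3]
if __name__=='__main__':
    r=least_squares(res,[550,80,0,90,.8,137],loss='soft_l1')
    print(np.round(r.x,3)); print(np.round(np.array(res(r.x)[:-1]).reshape(-1,2),1))
    for k,v in pts(r.x).items(): print(k,np.round(v,1))
    def gz(cm,px,z):
        q=least_squares(lambda w:proj(cm,[w[0],w[1],z])[0]-np.array(px)[::-1],[550,0]).x; return np.round(q,1)
    for k,s,t in(('wash',(309.3,183.8),(188.5,181.3)),('rack',(220.8,352.7),(198.1,375.4)),('amber',(347.2,282),(266.3,208.1)),('vial',(315.1,325.2),(271.4,253.1))):
        print(k,gz(cs,s,0),gz(ct,t,0))
E
python3 fit.py
```

```text
[5.44979e+02 1.19402e+02 2.78000e-01 8.03520e+01 5.71000e-01 1.51320e+02]
[[-0.1 -0.4]
 [ 0.5 -0.6]
 [ 0.7  0.1]
 [ 1.2  0. ]
 [ 1.   0. ]
 [-0.6  1.7]
 [ 0.6 -1.8]
 [-0.1 -0.3]
 [ 0.  -0.8]
 [-3.3 -1.9]
 [ 0.1  3.3]
 [-2.5  0.3]]
reader [545.  119.4   0. ]
tf [454.2  93.5  96. ]
ce [641.6 146.9 207.9]
ch [732.5 172.8 133. ]
st [594.7  76.4 151.3]
sp [564.5 182.2 151.3]
wash [650.3 410. ] [648.4 416.6]
rack [619.4 -94.4] [ 628.  -112.3]
amber [433.8 334.1] [439.2 337.5]
vial [431.7 220.1] [427.4 215.8]
```

```bash
cat > go.py <<'E'
from h import *
import sys
from scipy.spatial.transform import Rotation as Ro
from fit import *
RX=np.array([545,119.4]);A=.278
c,s=np.cos(A),np.sin(A)
def loc(p): d=np.array(p)[:2]-RX; return [c*d[0]+s*d[1],-s*d[0]+c*d[1],p[2]]
def wor(l): return np.array([RX[0]+c*l[0]-s*l[1],RX[1]+s*l[0]+c*l[1],l[2]])
def rel(p,R=None,w=None):
    R=Ro.from_euler('xyz',o['tcp_rot']) if R is None else R
    return R.inv().apply(np.array(w)-p)
if __name__=='__main__':
    o=get_obs();print(o['time'],np.round(o['tool_pos'],1),'loc',np.round(loc(o['tool_pos']),1),np.round(o['tcp_rot'],3),np.round(o['contact_force'],1),o['grip_width'])
    R=Ro.from_euler('xyz',o['tcp_rot']);G=Ro.from_euler('xyz',[np.pi,0,A])
    print('turn deg',np.round(np.degrees((R.inv()*G).as_rotvec()),2))
    for a in sys.argv[1:]:
        k,v=a.split(':');v=[float(q) for q in v.split(',')]
        w=wor(v) if k=='l' else np.array(v)
        print(a,'world',np.round(w,1),'shift',np.round(R.inv().apply(w-o['tool_pos']),1))
E
python3 go.py w:380,-200,227 l:-140,0,227 l:-140,0,92
```

```text
1.65 [ 210.6 -480.9  226.8] loc [-486.3 -485.5  226.8] [3.141 0.    0.413] [ 0.3 -0.5  0.3] 91.70184953491233
turn deg [0.01 0.   7.73]
w:380,-200,227 world [ 380. -200.  227.] shift [ 267.9 -189.4   -0.3]
l:-140,0,227 world [410.4  81.  227. ] shift [ 4.084e+02 -4.345e+02 -3.000e-01]
l:-140,0,92 world [410.4  81.   92. ] shift [ 408.4 -434.6  134.7]
```

Request:
send_rows(targets=[[[0,0,2,32,-23,0,1],[0,0,4,64,-46,0,1],[0,0,6,96,-69,0,1],[0,0,7.7,128,-92,0,1],[0,0,7.7,160,-114,0,1]]])

```text
time: 2.07
tool_pos: [311.9, -310.6, 226.8]
tcp_rot: [3.141, -0.0, 0.276]
contact_force: [0.7, -1.0, 0.4]
grip_width: 63.2
```

```bash
python3 go.py w:380,-200,227 l:-140,0,227 l:-140,0,92
```

```text
2.0667 [ 311.9 -310.6  226.8] loc [-342.2 -349.6  226.8] [ 3.141 -0.     0.276] [ 0.7 -1.   0.4] 63.15267981239879
turn deg [ 0.02 -0.01 -0.11]
w:380,-200,227 world [ 380. -200.  227.] shift [ 95.7 -87.9  -0.2]
l:-140,0,227 world [410.4  81.  227. ] shift [ 2.015e+02 -3.500e+02 -2.000e-01]
l:-140,0,92 world [410.4  81.   92. ] shift [ 201.5 -350.   134.8]
```

Request:
send_rows(targets=[[[0,0,0,29,-27,0,1],[0,0,0,58,-54,0,1],[0,0,0,87,-81,0,1],[0,0,0,105,-116,0,1],[0,0,0,121,-154,0,1]]])

```text
time: 2.48
tool_pos: [386.3, -129.5, 226.8]
tcp_rot: [3.141, -0.001, 0.278]
contact_force: [1.3, 0.3, 0.3]
grip_width: 29.9
```

Request:
send_rows(targets=[[[0,0,0,16,-38,0,1],[0,0,0,32,-76,0,1],[0,0,0,48,-114,0,1],[0,0,0,64,-152,0,1],[0,0,0,80,-190,0,1]]])

```text
time: 2.9
tool_pos: [410.0, 75.8, 227.0]
tcp_rot: [3.141, -0.001, 0.278]
contact_force: [0.8, -0.1, 0.2]
grip_width: 0.8
```

```bash
python3 go.py l:-140,0,227 l:-140,0,92 l:-105,0,92
```

```text
2.9 [410.   75.8 227. ] loc [-141.8   -4.9  227. ] [ 3.141e+00 -1.000e-03  2.780e-01] [ 0.8 -0.1  0.2] 0.8493286402281462
turn deg [ 0.02 -0.05  0.02]
l:-140,0,227 world [410.4  81.  227. ] shift [ 1.8 -4.9  0. ]
l:-140,0,92 world [410.4  81.   92. ] shift [  1.7  -5.  135. ]
l:-105,0,92 world [444.   90.6  92. ] shift [ 36.7  -5.  135. ]
```

Request:
send_rows(targets=[[[0,0,0,0,-4,34,1],[0,0,0,0,-4,68,1],[0,0,0,0,-4,102,1],[0,0,0,0,-4,132,1],[0,0,0,0,-4,132,1]]])

```text
time: 3.32
tool_pos: [405.5, 77.7, 90.6]
tcp_rot: [-3.139, 0.009, 0.279]
contact_force: [-1.1, -0.8, 0.6]
grip_width: 0.3
```

```bash
python3 go.py l:-105,0,92; python3 -c "
from h import *
snap('side','side2.png');snap('top','top2.png')"
```

```text
3.3167 [405.5  77.7  90.6] loc [-145.6   -1.8   90.6] [-3.139  0.009  0.279] [-1.1 -0.8  0.6] 0.34118392361677125
turn deg [-0.14  0.53  0.05]
l:-105,0,92 world [444.   90.6  92. ] shift [40.5 -1.8 -1.8]
```

View pics/side2.png

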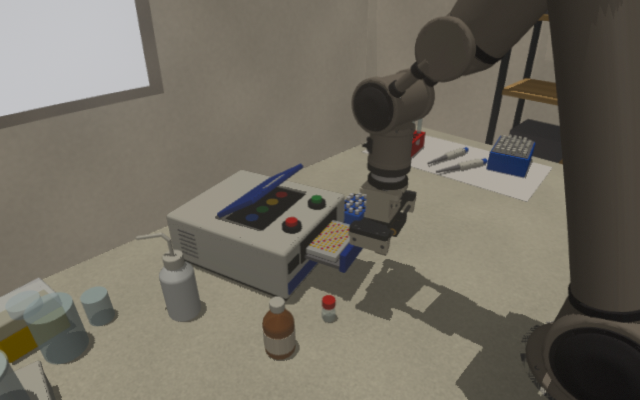

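View pics/top2.png

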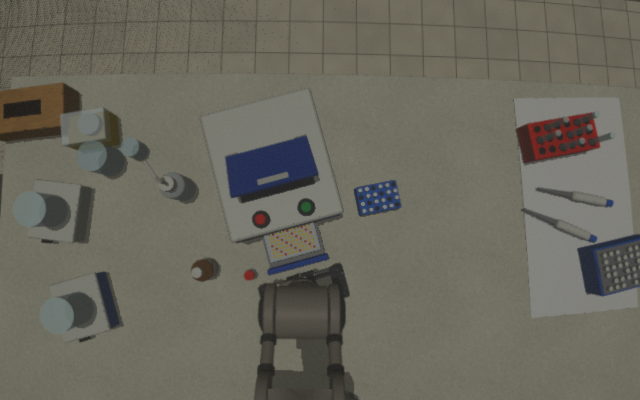

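Request:
send_rows(targets=[[[0,0,0,15,-1.5,-3,1],[0,0,0,30,-1.5,-5,1],[0,0,0,40,-1.5,-5,1],[0,0,0,50,-1.5,-5,1],[0,0,0,60,-1.5,-5,1]]])

```text
time: 3.83
tool_pos: [467.7, 95.3, 102.4]
tcp_rot: [3.141, -0.003, 0.278]
contact_force: [-1.5, -2.2, 0.5]
grip_width: 0.3
```

```bash
python3 go.py l:-30,0,96
```

```text
3.8333 [467.7  95.3 102.4] loc [-80.9  -1.9 102.4] [ 3.141e+00 -3.000e-03  2.780e-01] [-1.5 -2.2  0.5] 0.30734951127781546
turn deg [ 0.06 -0.15  0.01]
l:-30,0,96 world [516.2 111.2  96. ] shift [50.9 -1.9  6.5]
```

Request:
send_rows(targets=[[[0,0,0,12,-1,3,1],[0,0,0,24,-1.5,5,1],[0,0,0,36,-1.5,5,1],[0,0,0,46,-1.5,5,1],[0,0,0,50,-1.5,5,1]]])

```text
time: 4.25
tool_pos: [516.0, 110.7, 97.2]
tcp_rot: [3.141, -0.003, 0.278]
contact_force: [-1.9, -0.9, 1.7]
grip_width: 0.1
```

```bash
python3 go.py l:-24,0,96
```

```text
4.25 [516.  110.7  97.2] loc [-30.3  -0.4  97.2] [ 3.141e+00 -3.000e-03  2.780e-01] [-1.9 -0.9  1.7] 0.07459902337577501
turn deg [ 0.05 -0.19  0.01]
l:-24,0,96 world [521.9 112.8  96. ] shift [ 6.3 -0.4  1.2]
```

Now slowly to the stop, watching the force.

Request:
send_rows(targets=[[[0,0,0,2,0,0,1],[0,0,0,4,0,0,1],[0,0,0,5,0,0,1]]])

```text
time: 4.5
tool_pos: [519.0, 111.9, 95.6]
tcp_rot: [3.141, -0.001, 0.278]
contact_force: [-1.9, -0.1, 2.4]
grip_width: 1.0
```

Request:
send_rows(targets=[[[0,0,0,1,0,0,1],[0,0,0,2,0,0,1],[0,0,0,3,0,0,1]]])

```text
time: 4.75
tool_pos: [520.4, 112.5, 94.7]
tcp_rot: [-3.142, 0.003, 0.278]
contact_force: [-9.7, -2.3, 6.3]
grip_width: 0.6
```

Request:
send_rows(targets=[[[0,0,0,1.5,0,0,1],[0,0,0,3,0,0,1],[0,0,0,3,0,0,1]]])

```text
time: 5.0
tool_pos: [520.3, 112.6, 94.3]
tcp_rot: [-3.141, 0.01, 0.279]
contact_force: [-16.1, -5.9, 11.8]
grip_width: 0.4
```

```bash
python3 go.py; python3 -c "
from h import *
snap('side','side3.png')
im=snap('top','top3.png');cv2.imwrite('pics/top3z.png',cv2.cvtColor(cv2.resize(im[130:290,180:360],None,fx=4,fy=3.5),cv2.COLOR_RGB2BGR))"
```

```text
5.0 [520.3 112.6  94.3] loc [-25.6   0.3  94.3] [-3.141  0.01   0.279] [-16.1  -5.9  11.8] 0.4460701993719282
turn deg [-0.03  0.57  0.04]
```

View pics/side3.png

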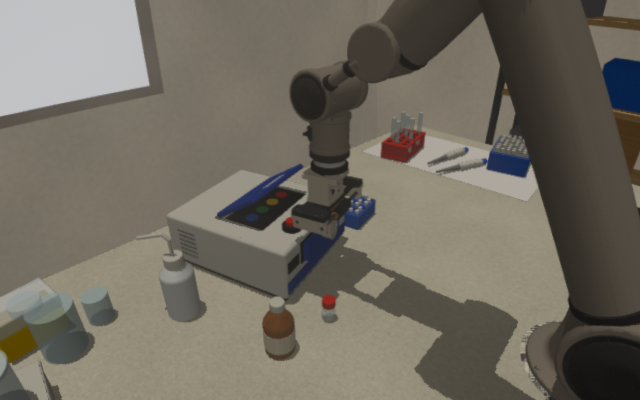

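Request:
send_rows(targets=[[[0,0,0,-15,0,0,1],[0,0,0,-40,0,-10,1],[0,0,0,-50,0,-50,1],[0,0,0,-50,0,-90,1],[0,0,0,-50,0,-130,1]]])

```text
time: 5.52
tool_pos: [475.7, 99.9, 226.2]
tcp_rot: [-3.141, 0.0, 0.278]
contact_force: [1.3, -0.4, 0.5]
grip_width: 0.4
```

```bash
python3 go.py l:98,0,235 ; python3 - <<'E'
from h import *
im=snap('side','side4.png');cv2.imwrite('pics/side4z.png',cv2.cvtColor(cv2.resize(im[140:300,160:400],None,fx=3,fy=3),cv2.COLOR_RGB2BGR))
im=snap('top','top4.png');cv2.imwrite('pics/top4z.png',cv2.cvtColor(cv2.resize(im[130:290,180:360],None,fx=4,fy=3.5),cv2.COLOR_RGB2BGR))
from go import *
for n in('side','top'):
    cm=camera_model(n)
    for l,w in(('tray_front',(-14,0,96)),):
        print(n,[(a['location'],a['conf']) for a in place_of(l,n)[:2]],proj(cm,wor(w))[0][::-1])
E
```

```text
5.5167 [475.7  99.9 226.2] loc [-7.200e+01  2.000e-01  2.262e+02] [-3.141  0.     0.278] [ 1.3 -0.4  0.5] 0.40999031330246133
turn deg [-0.01  0.02  0.01]
l:98,0,235 world [639.2 146.3 235. ] shift [170.    0.3  -8.9]
side [([237.4, 323.9], 0.63)] [234.87680919 324.59007649]
top [([233.0, 290.5], 0.68)] [233.51496988 289.19205109]
```

View pics/side4z.png

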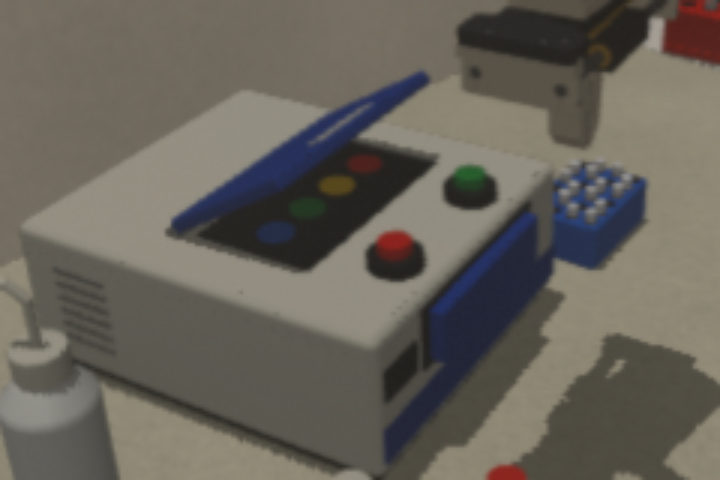

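View pics/top4z.png

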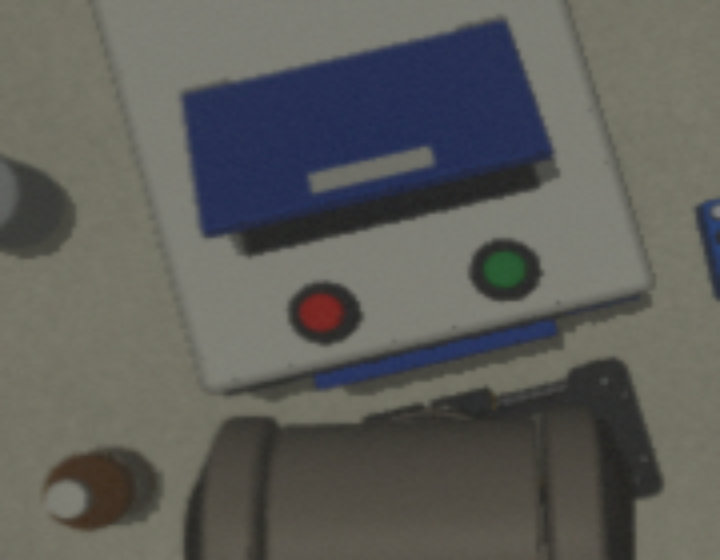

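Request:
send_rows(targets=[[[0,0,0,30,0,-12,1],[0,0,0,70,0,-18,1],[0,0,0,110,0,-18,1],[0,0,0,150,0,-18,1],[0,0,0,182,0,-12,1]]])

```text
time: 6.13
tool_pos: [653.7, 150.7, 235.0]
tcp_rot: [-3.141, 0.0, 0.279]
contact_force: [0.3, -0.2, 0.3]
grip_width: 0.4
```

Request:
send_rows(targets=[[[0,0,0,0,0,15,1],[0,0,0,0,0,25,1],[0,0,0,0,0,35,1],[0,0,0,-2,0,45,1],[0,0,0,-4,0,55,1]]])

```text
time: 6.55
tool_pos: [646.6, 148.6, 180.9]
tcp_rot: [-3.142, 0.001, 0.278]
contact_force: [-1.0, 0.1, 3.6]
grip_width: 0.5
```

```bash
python3 go.py l:98,0,146
```

```text
6.55 [646.6 148.6 180.9] loc [105.7   0.2 180.9] [-3.142e+00  1.000e-03  2.780e-01] [-1.   0.1  3.6] 0.5379866303920542
turn deg [-0.    0.06  0.02]
l:98,0,146 world [639.2 146.3 146. ] shift [-7.6  0.2 34.9]
```

Request:
send_rows(targets=[[[0,0,0,-4,0,10,1],[0,0,0,-7,0,19,1],[0,0,0,-9,0,26,1],[0,0,0,-10,0,31,1],[0,0,0,-10,0,33,1]]])

```text
time: 6.97
tool_pos: [637.1, 145.9, 147.9]
tcp_rot: [-3.141, 0.002, 0.278]
contact_force: [0.1, -0.2, 1.3]
grip_width: 0.5
```

Request:
send_rows(targets=[[[0,0,0,0,0,1.5,1],[0,0,0,0,0,3,1],[0,0,0,0,0,3,1]]])

```text
time: 7.22
tool_pos: [638.0, 146.1, 145.6]
tcp_rot: [3.141, 0.0, 0.278]
contact_force: [-0.0, -0.3, -0.5]
grip_width: 0.2
```

Request:
send_rows(targets=[[[0,0,0,0,0,1.5,1],[0,0,0,0,0,3,1],[0,0,0,0,0,3,1]]])

```text
time: 7.47
tool_pos: [638.3, 146.1, 145.2]
tcp_rot: [3.141, -0.002, 0.279]
contact_force: [-4.6, -1.2, 12.7]
grip_width: 0.6
```

```bash
python3 - <<'E'
from h import *
im=snap('side','side5.png');cv2.imwrite('pics/side5z.png',cv2.cvtColor(cv2.resize(im[140:300,160:400],None,fx=3,fy=3),cv2.COLOR_RGB2BGR))
E
```

```text
(no output)
```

View pics/side5z.png

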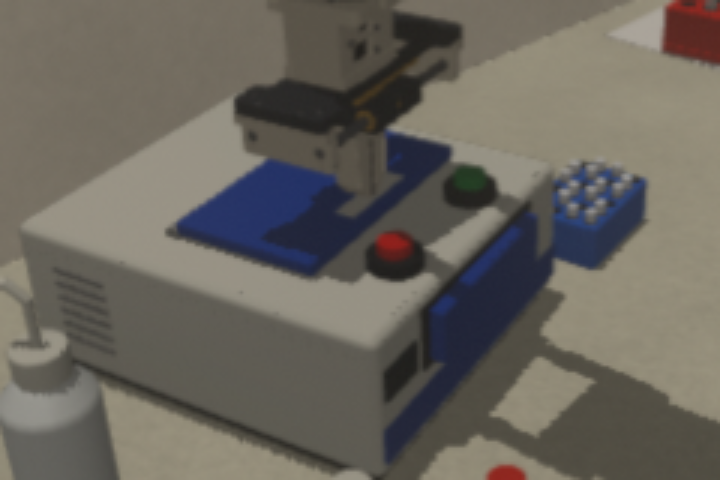

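Cover is flat, and the tray looks home. I'll locate the green button from colour centroids in the saved pictures.

```bash
python3 - <<'E'
from go import *
cm={'side':camera_model('side'),'top':camera_model('top')}
px={}
for n in cm:
    im=cv2.imread(f'pics/{n}4.png').astype(int);b,g,r=im[...,0],im[...,1],im[...,2]
    M=np.zeros(b.shape,bool);M[180:230,250:345]=1
    if n=='top':M[:]=0;M[195:230,245:325]=1
    for k,m in(('st',(g>1.4*r)&(g>1.3*b)),('sp',(r>2*g)&(r>2*b))):
        m=(m&M).astype(np.uint8);c,l,s,ce=cv2.connectedComponentsWithStats(m)
        i=max(range(1,c),key=lambda i:s[i,4] if (n=='top' or ce[i,0]>280) else 0); px[n,k]=ce[i];print(n,k,ce[i],s[i])
for k in('st','sp'):
    q=least_squares(lambda w:np.r_[proj(cm['side'],w)[0]-px['side',k],proj(cm['top'],w)[0]-px['top',k]],[590,90,145])
    print(k,q.x,loc(q.x),q.fun)
E
python3 go.py l:36,-55,190
```

```text
side st [316.13636364 198.90909091] [311 195  11   8  66]
side sp [291.14130435 221.63043478] [286 217  12  10  92]
top st [305.62222222 206.5       ] [301 202  11  10  90]
top sp [259.9 218.8] [255 214  11  11  90]
st [595.54748637  75.66243612 145.79572165] [np.float64(36.603747394064925), np.float64(-55.930211422199434), np.float64(145.7957216507548)] [-0.00817875 -0.00037956  0.00557614  0.00618848]
sp [565.66792296 181.58391728 145.32521278] [np.float64(36.93972153855053), np.float64(54.124482268481046), np.float64(145.32521277504898)] [-0.057873   -0.00459213  0.04506196  0.04681657]
7.5167 [638.3 146.1 145.2] loc [9.710e+01 1.000e-01 1.452e+02] [ 3.141e+00 -2.000e-03  2.790e-01] [-5.9 -1.  12.4] 0.3529746529222527
turn deg [ 0.04 -0.12  0.03]
l:36,-55,190 world [594.7  76.4 190. ] shift [-61.   55.1 -44.9]
```

Request:
send_rows(targets=[[[0,0,0,0,0,-35,1],[0,0,0,-20,18,-50,1],[0,0,0,-40,37,-50,1],[0,0,0,-61,55,-50,1],[0,0,0,-61,55,-45,1]]])

```text
time: 7.93
tool_pos: [593.4, 73.1, 189.2]
tcp_rot: [3.14, -0.001, 0.276]
contact_force: [0.9, 0.6, 0.6]
grip_width: 0.3
```

```bash
python3 go.py l:36.5,-55.5,160;  python3 - <<'E'
from h import *
im=snap('side','side6.png');cv2.imwrite('pics/side6z.png',cv2.cvtColor(cv2.resize(im[140:300,160:400],None,fx=3,fy=3),cv2.COLOR_RGB2BGR))
E
```

```text
7.9333 [593.4  73.1 189.2] loc [ 33.8 -57.8 189.2] [ 3.14e+00 -1.00e-03  2.76e-01] [0.9 0.6 0.6] 0.3195143230995001
turn deg [ 0.11 -0.05 -0.12]
l:36.5,-55.5,160 world [595.3  76.  160. ] shift [ 2.6 -2.3 29.2]
```

View pics/side6z.png

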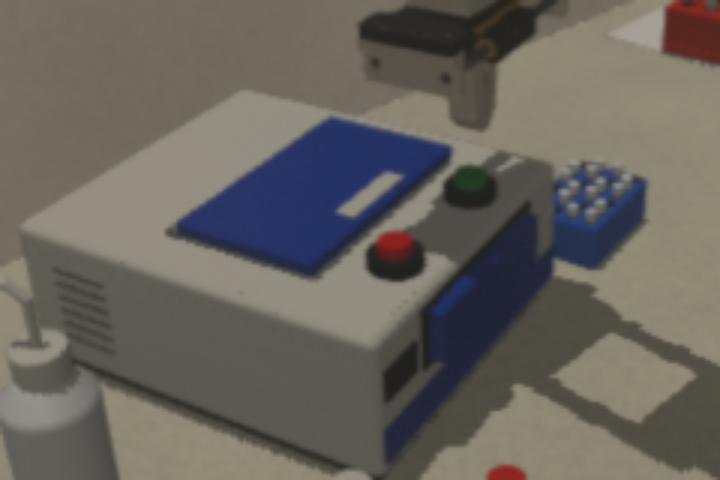

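The cover lies flat and both buttons are up. The tip is above the green button (zoomed at ~470,180). Next I check the tray once more, then go down.

Request:
send_rows(targets=[[[0,0,0,2,-1.5,15,1],[0,0,0,2,-1.5,28,1],[0,0,0,2,-1.5,34,1],[0,0,0,2,-1.5,37,1],[0,0,0,2,-1.5,37,1]]])

```text
time: 8.4
tool_pos: [596.0, 79.1, 150.2]
tcp_rot: [-3.141, 0.001, 0.279]
contact_force: [-0.8, 0.8, 2.8]
grip_width: 0.6
```

```bash
python3 go.py l:36.5,-55.5,146;  python3 - <<'E'
from h import *
im=snap('top','top6.png');cv2.imwrite('pics/top6z.png',cv2.cvtColor(cv2.resize(im[130:290,180:360],None,fx=4,fy=3.5),cv2.COLOR_RGB2BGR))
E
```

```text
8.4 [596.   79.1 150.2] loc [ 38.  -52.8 150.2] [-3.141e+00  1.000e-03  2.790e-01] [-0.8  0.8  2.8] 0.6144079699249791
turn deg [-0.03  0.06  0.05]
l:36.5,-55.5,146 world [595.3  76.  146. ] shift [-1.5  2.7  4.2]
```

View pics/top6z.png

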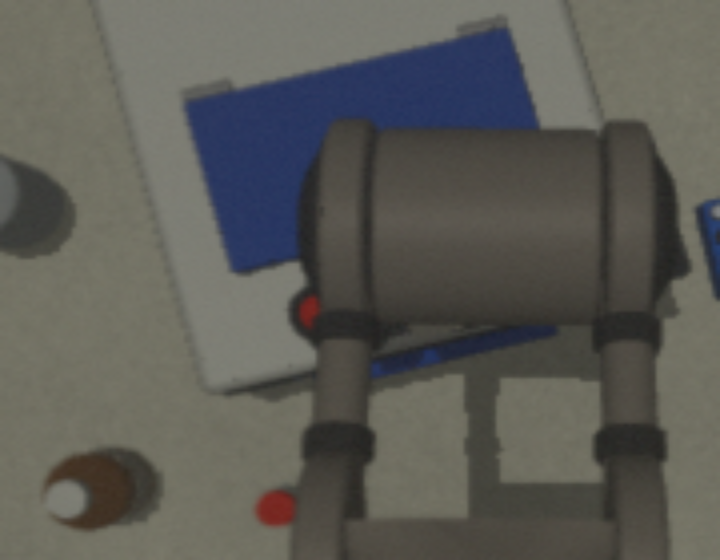

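Request:
send_rows(targets=[[[0,0,0,0,0,2,1],[0,0,0,0,0,3,1],[0,0,0,0,0,3,1]]])

```text
time: 8.7
tool_pos: [596.6, 78.8, 148.3]
tcp_rot: [3.141, -0.002, 0.278]
contact_force: [1.3, 1.7, 2.9]
grip_width: 0.4
```

Request:
send_rows(targets=[[[0,0,0,0,0,2,1],[0,0,0,0,0,4,1],[0,0,0,0,0,4,1]]])

```text
time: 8.95
tool_pos: [596.7, 78.7, 146.1]
tcp_rot: [3.141, -0.003, 0.279]
contact_force: [-3.1, 2.1, 12.5]
grip_width: 0.6
```

Request:
send_rows(targets=[[[0,0,0,0,0,2,1],[0,0,0,0,0,4,1],[0,0,0,0,0,4,1]]])

```text
time: 9.2
tool_pos: [597.0, 78.8, 145.6]
tcp_rot: [3.14, -0.006, 0.279]
contact_force: [-10.7, 1.7, 34.1]
grip_width: 0.6
```

```bash
python3 - <<'E'
from h import *
im=snap('side','side7.png')
a=cv2.imread('pics/side6.png')[185:235,270:340];b=cv2.cvtColor(im,cv2.COLOR_RGB2BGR)[185:235,270:340]
cv2.imwrite('pics/cmp7.png',cv2.resize(np.hstack([a,b]),None,fx=5.7,fy=8))
print(get_obs()['contact_force'],get_obs()['tool_pos'])
E
```

```text
[-10.83253999   0.98807122  35.23301611] [596.96262308  78.78176165 145.55004522]
```

View pics/cmp7.png

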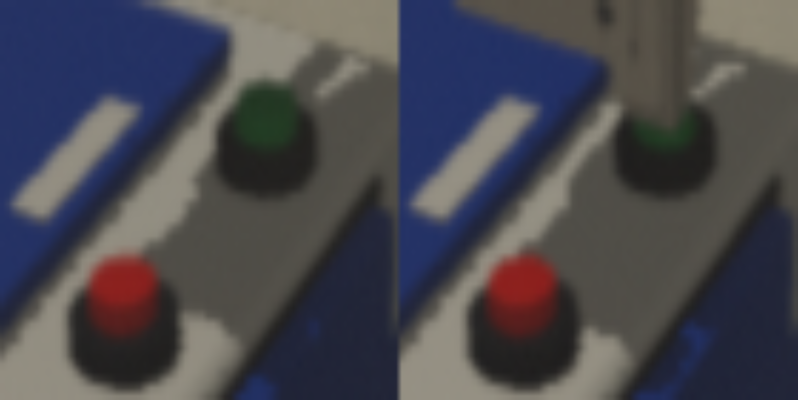

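```bash
python3 - <<'E'
from go import *
cm=camera_model('side')
for z in(139,142,145,148,151,154): print(z,np.round(proj(cm,[wor((36.5,-55.5,z)),wor((36.5,54.5,z)),wor((36.5-13,-55.5,z)),wor((36.5+13,-55.5,z))]),1).tolist())
o=get_obs();p=np.array(o['tool_pos']);l=loc(p)
print(l,[np.round((proj(cm,wor((l[0]+a,l[1]+b,l[2])))[0]-[270,185])*[5.7,8]+[399,0],0).tolist() for a in(-9.5,9.5) for b in(-19,19)])
E
```

```text
139 [[316.1, 201.6], [291.3, 224.3], [321.1, 202.9], [311.1, 200.3]]
142 [[316.1, 200.5], [291.2, 223.1], [321.1, 201.7], [311.1, 199.2]]
145 [[316.1, 199.3], [291.2, 221.9], [321.1, 200.6], [311.1, 198.0]]
148 [[316.1, 198.2], [291.1, 220.7], [321.1, 199.4], [311.1, 196.9]]
151 [[316.1, 197.0], [291.1, 219.4], [321.1, 198.3], [311.1, 195.7]]
154 [[316.1, 195.8], [291.0, 218.2], [321.1, 197.1], [311.1, 194.6]]
[np.float64(38.82059748331915), np.float64(-53.319008757192194), np.float64(145.55004522164748)] [[697.0, 94.0], [652.0, 151.0], [655.0, 79.0], [610.0, 135.0]]
```

Request:
send_rows(targets=[[[0,0,0,0,0,-6,1],[0,0,0,0,0,-6,1]]])

```text
time: 9.42
tool_pos: [596.9, 78.5, 148.0]
tcp_rot: [3.14, -0.004, 0.278]
contact_force: [0.7, 1.9, 3.2]
grip_width: 0.7
```

Request:
send_rows(targets=[[[0,0,0,0,0,-2,1],[0,0,0,0,0,-2,1]]])

```text
time: 9.58
tool_pos: [596.6, 78.4, 148.1]
tcp_rot: [3.141, -0.001, 0.278]
contact_force: [2.2, 0.4, 3.5]
grip_width: 0.6
```

Request:
send_rows(targets=[[[0,0,0,0,0,-2,1],[0,0,0,0,0,-2,1]]])

```text
time: 9.75
tool_pos: [596.2, 78.3, 149.6]
tcp_rot: [3.141, 0.0, 0.278]
contact_force: [1.7, 0.2, 2.4]
grip_width: 0.3
```

Request:
send_rows(targets=[[[0,0,0,0,0,-2,1],[0,0,0,0,0,-2,1]]])

```text
time: 9.92
tool_pos: [595.8, 78.2, 151.5]
tcp_rot: [3.141, 0.001, 0.278]
contact_force: [0.8, -0.6, 2.2]
grip_width: 0.3
```

The spring force fades as the tip rises (3.4 N at 148 mm, 2.2 N at 151.5 mm) and the hard stop was at about 146 mm. That matches a full 6 mm press. Now I'll move clear.

Request:
send_rows(targets=[[[0,0,0,0,0,-5,1],[0,0,0,0,0,-20,1],[0,0,0,0,0,-55,1],[0,0,0,-10,10,-90,1],[0,0,0,-30,30,-110,1]]])

```text
time: 10.33
tool_pos: [576.5, 42.8, 264.8]
tcp_rot: [3.141, -0.004, 0.281]
contact_force: [0.2, -1.0, -0.5]
grip_width: 0.4
```

Request:
send_rows(targets=[[[0,0,0,-28,28,0,1],[0,0,0,-56,56,0,1],[0,0,0,-80,84,0,1],[0,0,0,-100,112,0,1],[0,0,0,-100,112,0,1]]])

```text
time: 10.75
tool_pos: [507.8, -98.5, 261.8]
tcp_rot: [3.14, 0.002, 0.273]
contact_force: [0.5, 0.4, 0.1]
grip_width: 0.4
```

```bash
python3 go.py; python3 - <<'E'
from h import *
im=snap('side','side8.png');cv2.imwrite('pics/side8z.png',cv2.cvtColor(cv2.resize(im[140:370,130:400],None,fx=2.6,fy=2.6),cv2.COLOR_RGB2BGR))
im=snap('top','top8.png');cv2.imwrite('pics/top8z.png',cv2.cvtColor(cv2.resize(im[80:300,130:420],None,fx=2.7,fy=2.7),cv2.COLOR_RGB2BGR))
from go import *
for n in('side','top'):
    cm=camera_model(n)
    for l,w in(('tray_front',(-14,0,96)),('cover_edge',(75,0,145)),('start_top',(36,-55,152)),('stop_top',(36,55,152))):
        print(n,l,[(np.round(a['location'],1),a['conf']) for a in place_of(l,n)[:2]],proj(cm,wor(w))[0][::-1])
E
```

```text
10.75 [507.8 -98.5 261.8] loc [ -95.6 -199.3  261.8] [3.14e+00 2.00e-03 2.73e-01] [0.5 0.4 0.1] 0.4004657584124456
turn deg [ 0.08  0.14 -0.26]
side tray_front [(array([238. , 322.3]), 0.58)] [234.87680919 324.59007649]
side cover_edge [(array([207.3, 289.2]), 0.88)] [206.08090016 289.04370312]
side start_top [(array([235.8, 325.2]), 0.67), (array([197.5, 313.1]), 0.55)] [196.75519484 316.16061439]
side stop_top [(array([218.5, 290.9]), 0.67)] [219.19574534 291.14303479]
top tray_front [(array([233. , 288.5]), 0.69)] [233.51496988 289.19205109]
top cover_edge [(array([198.7, 277.2]), 0.76)] [196.99268904 278.18381554]
top start_top [(array([202.7, 307.5]), 0.49)] [206.72490563 305.28578403]
top stop_top [(array([219.9, 264. ]), 0.47)] [219.28094185 259.32248693]
```

View pics/side8z.png

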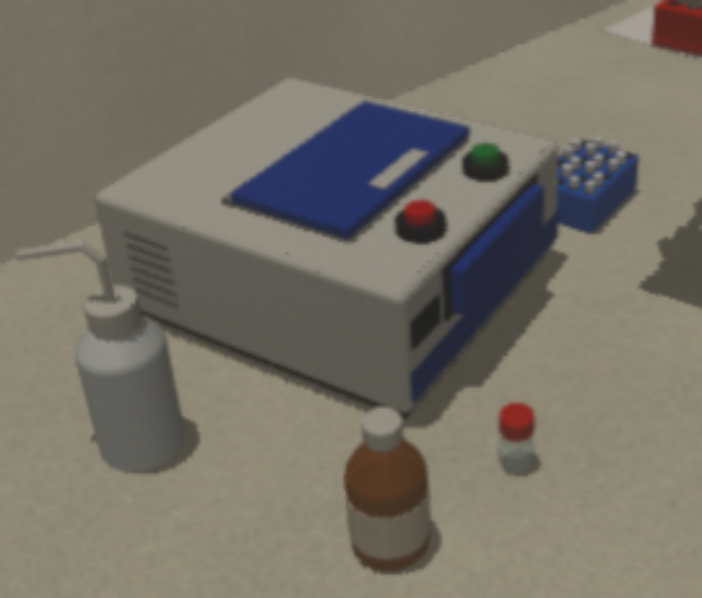

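View pics/top8z.png

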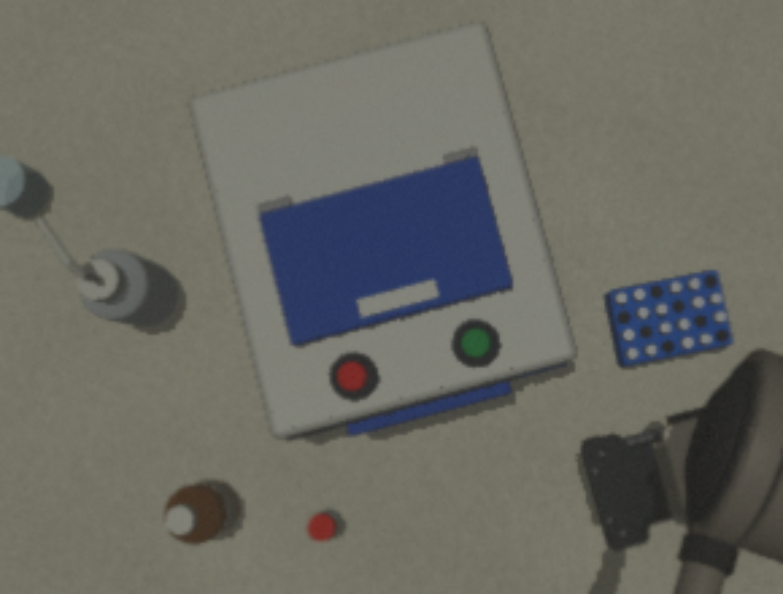

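```bash
python3 -c "
from plant import *
print(close_job())"
```

```text
the job is handed in; nothing more can be done
None
```

I pushed the tray in, pushed the cover down, pressed the green button to its stop, then let go and moved clear. I handed the job in at about 11 s; no verdict was reported.

- **Tray:** it stopped firmly. The tip did not move between about 10 N and 17 N of push. The tip stopped about 2 mm short of where I computed home, which is within the calibration error. In the side view the network's tray point was about 3–4 pixels off the home position, while the top view agreed to about 1 pixel. I took it as home from the firm stop.
- **Cover:** it stopped at 145.2 mm under about 13 N, against 145 mm when shut, and looks flat in both views.
- **Green button:** the tip met a hard stop at about 146 mm, under 35 N. On letting go, spring force was still felt at about 151.5 mm, which fits the full 6 mm of travel. In the last side view it is up again.
- **Red button and bystanders:** I did not touch the red button, and it looks up. The bottles, vial and rack look upright and where they stood; I judged this by eye and did not re-measure their positions.
- **Disagreement:** the network's top-view button points were 4–5 pixels off my model, and its first side-view guess for the green button was on the tray. I took the button position from its colour in both views instead.

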